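# Lock the degasser's quarter-turn stud

### The arm

A 6-joint arm with a two-finger parallel gripper is mounted at the origin on the work surface. World frame = base frame: x ahead of the robot, y to its left, z up, the work surface at z = 0. Lengths are in m, angles in degrees, forces in N, time in s.
With the tool pointing down it reaches from about 0.35 to 0.775 m from the base axis. Payload 5.5 kg.
Tool frame: the origin (TCP) lies midway between the tips of the shut fingers; the grasp point (between the pads) lies 19 mm behind it; z points along the fingers, y is the direction in which the jaws open and shut (so a half turn about z gives the same grasp; the last joint's range is limited). The gripper opens to 85 mm and grips with 20 to 120 N. Pads are 22 mm wide; open, the fingers measure 114 mm over their backs; the gripper's body (76 mm by 85 mm) begins 54 mm behind the grasp point. The pads swing forward as they close: fully open they stand 13 mm farther back than shut.
Start: joints at [-73.602, 17.945, 2.641, 74.691, 0, 82.002], TCP at [0.238, -0.524, 0.231] pointing down, gripper open.
Joint ranges: [-158.12, 158.12], [-49.38, 96.58], [-58.88, 72.47], [-126.05, 133.96], [-84.25, 85.87], [-180, 180]. Speed limits (degrees/s): [147.25, 147.25, 180, 180, 180, 180].

### API

Orientations are given as [roll, pitch, yaw] about the fixed x, y, z axes, in that order (R = Rz(yaw) Ry(pitch) Rx(roll)).
In Python, from bench import ctrl, read_camera, spotter gives the robot as it stands.
- The arm moves only by the tool servo_tool, never from a script. Its argument "series" is a list of rows, each a list of 7 numbers: the shift along the tool's x, y, z in m, then the turn, a rotation vector about the tool's x, y, z in degrees, then the opening, from -1 (shut) to 1 (fully open). A call has exactly 8 rows; each row shifts and turns the commanded pose from where the row before left it, along the tool's axes as they then stand; what a row does not reach is not made up. A row lasts 1/8 s, in which the tool goes at most 62.5 mm and 10.7 degrees, less where a joint would pass 70% of its speed; a pose out of reach is approached as far as the arm can. A call is refused whole if a number of a shift passes 0.0625 or a number of a turn 10.7, either way. A call with a gripper value outside its range is refused whole. The fingers move at their own pace and stop on an object; "newtons" is the grip in N (left out, the last holds). Time passes only in rows, so rows that do not move let the fingers close, or fill a call up. It gives the time, the measured TCP pose, the force and the opening at its end, in the units of the state.
- ctrl.get_state(): the state, without advancing time (a new reading comes with each control period).
- read_camera(name): name is "scene" or "top"; returns a dict with "pixels" (400x640x3 uint8, red, green, blue), "fx", "fy", "cx", "cy" (pixels), "R" (3x3) and "t" (3): a world point X has camera coordinates R X + t. Camera axes: x right, y down, z forward; pixel columns grow to the right and rows downward; lengths in m; the calibration is good to about 2 mm. A picture is of the moment at which its call begins. There is no depth.
- ctrl.hand_in(): hands the job in, once; it reports no verdict.
Trained networks look in a picture, given as the dict that the camera call returned (one of the last four; its "shot" number tells which), for a name from the list of things; names that differ only in an ending like _2 or _b are one class to them, and where a whole thing is asked for, a point or a joint stands for the part that bears it (a point fixed in the world has none). Each returns a list of dicts, best first, with "conf" (0 to 1); they miss things now and then, are a little off and sometimes report something else, mostly with a low value. They report only what shows in the picture. A call takes as long as a camera call. They do not tell look-alikes from the thing itself.
- spotter.regions_of(picture, target): "mask" (400x640 bool, what is visible of it) and "bbox" ([centre column, centre row, width, height] in pixels, round what is visible of it).
- spotter.landmark_of(picture, target): "pixel" ([column, row] in pixels: a listed point, or the origin of a listed thing).
The state is a dict: "time": time; "joints": joint angles; "qd": joint speeds; "joint_torque": joint torques, N m; "tcp_pos": TCP position; "eef_rot": TCP orientation; "ft_force": force on the tool from outside, world axes, zero at the start; "moment": the same for the moment, N m; "finger_gap": opening from 0.0 (shut) to 1.0 (fully open).
Only numpy, scipy, OpenCV 4.12 (cv2) and the standard library are available. Lean on these libraries where they do the work, as an engineer would, in place of code of your own. Each camera call takes 0.05 s, during which the arm holds its last target. There are 200 camera calls.

### The job

Fasten the degasser module's top cover: take the blue-headed quarter-turn stud out of the grey rack, put its foot into the open slot of the steel receptacle, press it down against the spring, turn it a quarter turn until it lies crosswise like the locked one beside it, and let it rise into its catch, then let go. The receptacle floats by up to a finger's width, so feel for the slot gently: never load the module with more than 40 N. Leave the black look-alike, the vial and everything else where they are.

Things in the scene. Friction and masses are not known exactly. Their poses are not given: they have to be found in the camera images.
- stud_grip (a point): Blue-headed quarter-turn stud, upright in one rack pocket, hanging by its flange. Grip point on its axis: z up, y along the wing, x across. Blue wing 34 mm long (y), 12 thick (x; grip across this), from 20 mm below this point to 12 above. Under it a steel flange 20 mm wide, 4 thick (its underside 24 mm below this point), a round 8 mm shank and the foot. About 60 g. Origin: this point.
- stud_foot (a point): Centre of the underside of the stud's foot, 41 mm below stud_grip on the same axis, same frame. The foot is a steel cross-bar 24 mm long (y, parallel to the wing), 6 mm thick (x), 5 mm high; its underside is 17 mm below the underside of the flange.
- module: Degasser module, white box with a blue band, 220 mm (x) by 280 (y), white top 100 mm above its origin (centre of underside). Receptacle with open slot on top at x -42 to -18, y -65 mm; at x -30, y +65 mm an identical fastener already locked, its blue wing crosswise along the module's x (leave it).
- window (a point): Point on the receptacle's centre line, front of its travel, level with the top of its steel plate (98 x 60 mm, 5 mm above the white top); axes as the module's. The receptacle floats: its slot's centre lies anywhere from 3 to 27 mm from here along +x (across the slot), held by about 7 N of friction, unmeasured: feel for it. The slot, centred in the plate, is 29 mm along y, 9.5 wide; y is exact.
- catch (a point): Point 10 mm under window, same axes: height of the foot's underside when caught. A spring plunger (1.6 N/mm) meets the foot 7 mm below the plate's top. The stud turns only with its foot over 14 mm below the top (12 N); the flange hits the plate at 17 mm (16 N, hard stop). Turned 90 degrees either way and let go, it rises 4 mm into the groove along x (10 degrees play, flange 7 mm up).
- rack: Grey plastic rack, 60 mm (x) by 150 mm (y) by 30 mm high, origin at the centre of its underside. Two pockets 22 mm deep, 10 by 28 mm, long side along y, at y = -37 mm and +37 mm. One holds the blue stud, the other the black one (either way round).
- spare_grip (a point): Grip point of the look-alike: same head but black, with a plain round shank and no cross-bar foot. Not wanted; leave it in the rack.
- vial: Small amber vial with black cap, 22 mm across, 36 mm high, standing on the rear part of the module's top; origin at the centre of its underside.
- bottle_a: Clear solvent bottle with blue cap, 86 mm across, 180 mm high; origin at the centre of its underside.
- bottle_b: Smaller clear solvent bottle with blue cap, 70 mm across, 150 mm high; origin at the centre of its underside.
- wrench: Steel open-end wrench 120 mm long lying flat on the bench beside the rack; origin at the middle of its underside.
- beaker: Glass beaker 66 mm across, 70 mm high; origin at the centre of its underside.
- tray: White open plastic tray 100 by 130 by 35 mm; origin at the centre of its underside.
Mind the look-alikes: they are no part of the job. What is meant by the vial is not pink, and is the smaller of those in its own colour.

How it is judged:
By the outcome, as a careful person would: the job done as asked, in the order asked, and still so for the second after the job is handed in, with the robot touching nothing.
It also fails if it takes over 72 s, if anything falls off the work surface, if the arm or the gripper's body presses on something with over 40 N, if the wrist force passes 120 N, or if a joint passes its speed limit or range.

## Working session

There is one attempt and no reset: what is moved stays moved. The work goes in short steps, Python scripts to look and compute and a tool call to move; the robot and the scene stay as the last step left them, time stands still between calls to the robot, and variables do not carry over. Pictures are saved under pics/ and viewed, about 8 in all and at most 12, crops included, and the job is handed in when it is done.

Besides the shell and the picture viewer there is one more tool, called after "Emit:" as name(argument=value, ...), one argument or row to a line, values as JSON. servo_tool: Moves the arm, as the interface text tells. Its arguments: {"type":"object","properties":{"series":{"type":"array"},"newtons":{"type":"number"}},"required":["series"]}

```bash
mkdir -p pics; ls; cat > h.py <<'E'
import numpy as np, cv2
from bench import ctrl, read_camera, spotter
def save(p,name,box=None,s=1):
    im=p["pixels"][:,:,::-1]
    if box: im=im[box[1]:box[3],box[0]:box[2]]
    cv2.imwrite("pics/"+name,cv2.resize(im,None,fx=s,fy=s,interpolation=cv2.INTER_CUBIC))
def at_z(p,px,z):
    d=np.array([(px[0]-p["cx"])/p["fx"],(px[1]-p["cy"])/p["fy"],1]); R=np.array(p["R"]);t=np.array(p["t"])
    c=-R.T@t; d=R.T@d; return c+d*(z-c[2])/d[2]
def proj(p,X):
    c=np.array(p["R"])@np.array(X)+np.array(p["t"]); return [p["fx"]*c[0]/c[2]+p["cx"],p["fy"]*c[1]/c[2]+p["cy"]]
def tri(pa,a,pb,b):
    A=[];B=[]
    for p,px in((pa,a),(pb,b)):
        R=np.array(p["R"]);t=np.array(p["t"]);u=[(px[0]-p["cx"])/p["fx"],(px[1]-p["cy"])/p["fy"]]
        for i in(0,1): A.append(R[i]-u[i]*R[2]);B.append(u[i]*t[2]-t[i])
    x,r,_,_=np.linalg.lstsq(np.array(A),np.array(B),rcond=None); return x,r
E
cat > a.py <<'E'
from h import *
np.set_printoptions(precision=4,suppress=True)
P={n:read_camera(n) for n in("scene","top")}
for n,p in P.items():
    save(p,n+"0.png"); print(n,-np.array(p["R"]).T@np.array(p["t"]),p["fx"])
    for t in "stud_grip stud_foot module window catch rack spare_grip vial bottle_a beaker".split():
        print(n,t,[(np.round(d["pixel"],1).tolist(),round(d["conf"],2)) for d in spotter.landmark_of(p,t)][:4])
print(ctrl.get_state())
E
python3 a.py
```

```text
pics
scene [ 1.1802 -0.3781  1.0055] 462.78914081955435
scene stud_grip [([254.5, 195.0], 0.72), ([434.9, 172.6], 0.64)]
scene stud_foot [([252.4, 201.4], 0.68)]
scene module [([433.0, 171.1], 0.68)]
scene window [([412.5, 136.2], 0.96)]
scene catch [([325.9, 233.5], 0.67), ([414.3, 137.9], 0.59)]
scene rack [([269.1, 203.1], 0.94)]
scene spare_grip [([283.7, 186.5], 0.51), ([361.5, 259.9], 0.49)]
scene vial [([359.3, 260.2], 0.73), ([461.4, 170.4], 0.65), ([434.8, 171.0], 0.63), ([489.5, 224.3], 0.57)]
scene bottle_a [([362.0, 257.7], 0.79)]
scene beaker [([217.1, 271.6], 0.92)]
top [ 0.5052 -0.1309  1.266 ] 508.2769704991828
top stud_grip [([376.2, 272.2], 0.52)]
top stud_foot [([175.2, 231.1], 0.68), ([370.6, 269.5], 0.39)]
top module [([177.1, 233.7], 0.93), ([364.5, 171.7], 0.54)]
top window [([190.5, 256.2], 0.7), ([344.1, 260.1], 0.41)]
top catch [([191.0, 254.4], 0.72), ([175.1, 234.4], 0.23)]
top rack [([356.4, 269.6], 0.63), ([297.3, 165.6], 0.16)]
top spare_grip [([345.8, 260.1], 0.39)]
top vial [([188.0, 151.1], 0.69), ([165.4, 146.7], 0.51), ([164.7, 195.5], 0.41)]
top bottle_a [([295.8, 165.9], 0.77), ([366.0, 171.8], 0.75), ([344.6, 260.2], 0.33)]
top beaker [([432.1, 216.5], 0.8), ([452.4, 276.9], 0.26)]
{'time': 1.1, 'joints': array([-73.602 ,  17.9444,   2.6407,  74.6903,   0.0009,  82.0021]), 'qd': array([-0.0053, -0.0983,  0.0173,  0.0625, -0.0462, -0.0018]), 'joint_torque': array([  0.0007, -48.0486,  29.8814,   0.0006,  -0.0001,   0.    ]), 'tcp_pos': array([ 0.2375, -0.5237,  0.2313]), 'eef_rot': array([179.9939,  -0.    ,  24.3959]), 'ft_force': array([-0.6003, -0.684 ,  0.4256]), 'moment': array([ 0.0382, -0.0078, -0.0006]), 'finger_gap': 0.9971494378614791}
```

```bash
cd pics; python3 -c "
import cv2,numpy as np
a=cv2.imread('scene0.png');b=cv2.imread('top0.png')
cv2.imwrite('s1.png',cv2.resize(a[90:330,170:530],None,fx=2.2,fy=2.2,interpolation=2))
cv2.imwrite('t1.png',cv2.resize(b[110:320,110:490],None,fx=2.1,fy=2.1,interpolation=2))"
```

```text
(no output)
```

View pics/s1.png

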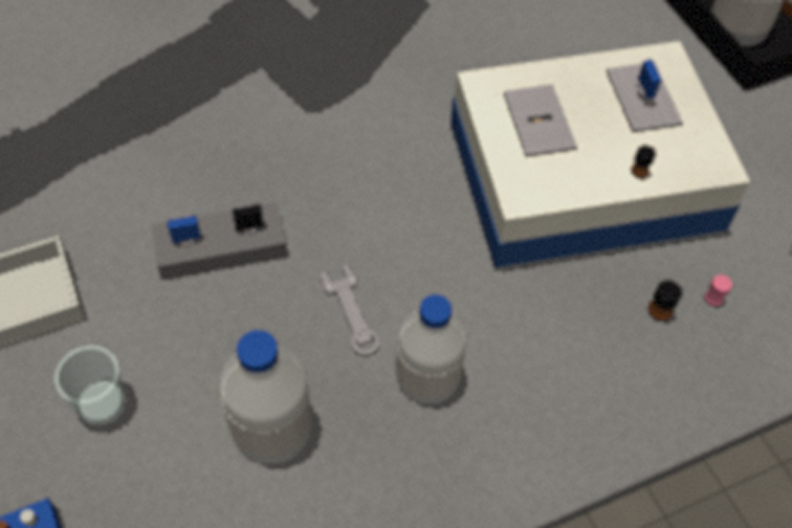

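View pics/t1.png

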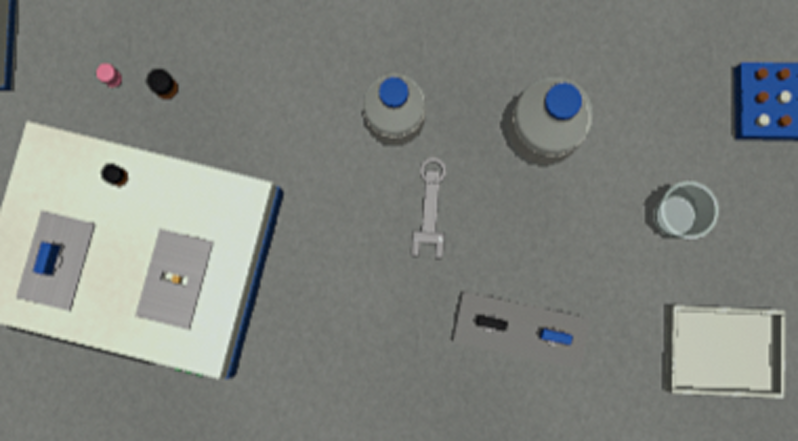

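Scene shows the blue stud in the rack at about (254,195), and the black look-alike at about (283,187). The blue wing at about (466,126) is the locked stud on the module. Top shows the blue stud at about (375,270), the black one at (343,263), the locked wing at (132,233) and the slot at (193,243). The wanted stud is the blue one in the rack. Next I'll fit outlines in the world planes and make an enlarged confirming crop.

```bash
cat > b.py <<'E'
from h import *
np.set_printoptions(precision=4,suppress=True)
P={n:read_camera(n) for n in("top","scene")}
def fit(p,mask,z):
    c=max(cv2.findContours(mask.astype(np.uint8),cv2.RETR_EXTERNAL,cv2.CHAIN_APPROX_NONE)[0],key=cv2.contourArea)[:,0,:]
    w=np.array([at_z(p,q,z)[:2] for q in c]).astype(np.float32)*1000
    return cv2.minAreaRect(w)
for n,p in P.items():
    im=p["pixels"]; hsv=cv2.cvtColor(im,cv2.COLOR_RGB2HSV); lab=im.astype(int)
    blue=(hsv[...,0]>100)&(hsv[...,0]<130)&(hsv[...,1]>150)&(hsv[...,2]>50)
    k,l,st,ce=cv2.connectedComponentsWithStats(blue.astype(np.uint8))
    print(n,"blue",[(ce[i].round(1).tolist(),st[i].tolist()) for i in range(1,k) if st[i][4]>15])
    # white top
    wh=(lab.min(2)>150); print("module top",fit(p,wh,0.1))
    for t in("rack","stud_grip","spare_grip"):
        for d in spotter.regions_of(p,t)[:2]: print(t,round(d["conf"],2),np.round(d["bbox"],1), fit(p,d["mask"],0.03 if t=="rack" else 0.05))
    for u,v in([(193,243),(185,243),(180,250)] if n=="top" else [(415,143),(405,137),(425,150)]): print("col",im[v,u])
    b=(150,200,400,300) if n=="top" else (220,120,480,220)
    save(p,n+"c.png",b,3)
E
python3 b.py; cd pics; python3 -c "
import cv2,numpy as np
a=cv2.imread('topc.png');b=cv2.imread('scenec.png');w=max(a.shape[1],b.shape[1])
f=lambda i:cv2.copyMakeBorder(i,0,0,0,w-i.shape[1],0)
cv2.imwrite('c1.png',np.vstack([f(a)[:300],f(b)[:300]]))"
```

```text
top blue [([500.8, 158.7], [461, 140, 82, 37, 2114]), ([297.1, 153.6], [291, 147, 13, 14, 143]), ([56.5, 151.0], [44, 151, 26, 1, 26]), ([377.8, 157.9], [370, 150, 17, 17, 222]), ([230.9, 244.2], [224, 217, 15, 55, 63]), ([131.6, 232.7], [126, 226, 12, 14, 109]), ([374.5, 269.9], [368, 267, 14, 7, 62]), ([4.5, 287.5], [0, 280, 12, 16, 153])]
module top ((589.1519775390625, 185.30035400390625), (280.22161865234375, 221.20401000976562), 76.61921691894531)
stud_grip 0.27 [435.7 212.1  31.8  25. ] ((640.3505249023438, -445.2211608886719), (65.9267578125, 74.87115478515625), 44.807186126708984)
spare_grip 0.4 [344.4 261.2  16.    9.4] ((512.9539794921875, -222.22471618652344), (16.55815887451172, 30.948280334472656), 0.6379810571670532)
col [190 148  73]
col [153 151 150]
col [151 150 148]
scene blue [([19.6, 16.7], [0, 0, 47, 38, 1375]), ([628.8, 1.9], [616, 0, 24, 6, 111]), ([588.0, 36.5], [582, 32, 13, 10, 101]), ([556.8, 47.0], [551, 42, 14, 11, 123]), ([524.0, 57.8], [518, 53, 14, 11, 119]), ([464.8, 125.5], [461, 119, 8, 15, 74]), ([437.2, 193.6], [376, 142, 127, 68, 957]), ([253.2,
[... 242 characters left out ...]
83.88409423828125), (280.3495178222656, 221.60415649414062), 76.75038146972656)
rack 0.58 [270.  199.8  58.8  33.5] ((513.6790161132812, -260.93426513671875), (149.9834442138672, 78.7834243774414), 79.13835144042969)
stud_grip 0.58 [252.4 193.2  11.2  13.4] ((496.8094177246094, -295.6469421386719), (32.78357696533203, 34.60258483886719), 71.19141387939453)
spare_grip 0.51 [269.6 198.1  61.   37.3] ((526.6090087890625, -262.9022216796875), (149.2863311767578, 80.9839859008789), 79.69683837890625)
spare_grip 0.45 [283.5 190.2  12.3  13.3] ((511.1462707519531, -224.59588623046875), (30.460947036743164, 34.790958404541016), 69.27367401123047)
col [105  95  85]
col [155 148 146]
col [152 146 144]
```

View pics/c1.png

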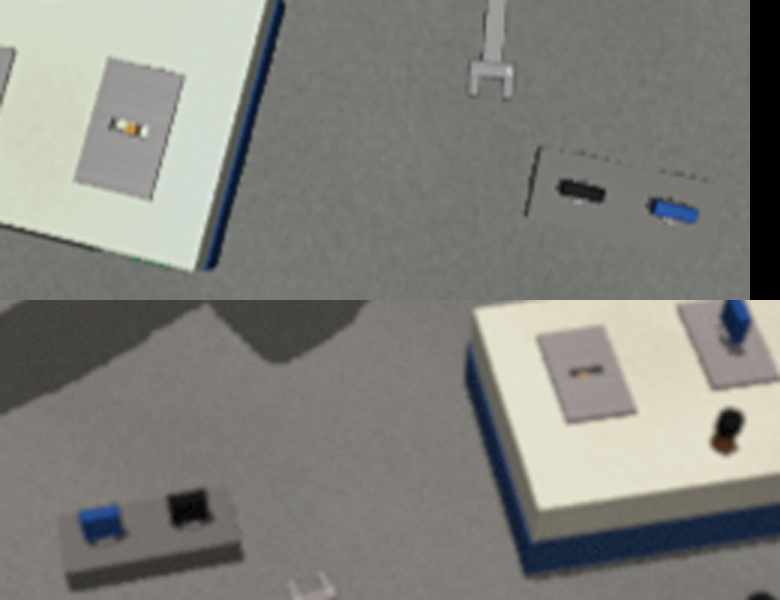

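The crop confirms the blue stud is the right-hand one in the top view, (374,270), and the left-hand one in the scene view. It hangs by its flange in the rack beside the black one. Next: precise positions.

```bash
cat > c.py <<'E'
from h import *
np.set_printoptions(precision=4,suppress=True)
P={n:read_camera(n) for n in("top","scene")}
# stud: silhouette centroid of wing box vs predicted
from scipy.optimize import least_squares
def bluecent(p,box):
    im=p["pixels"].astype(float); x0,y0,x1,y1=box; s=im[y0:y1,x0:x1]; w=np.clip(s[...,2]-s[...,0]-25,0,60)
    ys,xs=np.mgrid[y0:y1,x0:x1]; m=w>15; w=w*m
    c=np.array([(w*xs).sum(),(w*ys).sum()])/w.sum()
    cov=np.cov(np.array([xs[m],ys[m]]),aweights=w[m]); return c,cov
def model(p,X,yaw):
    # silhouette centroid of wing box in image (hi-res)
    c,s=np.cos(yaw),np.sin(yaw); pts=[]
    for a in(-6,6):
        for b in(-17,17):
            for h in(-20,12): pts.append(proj(p,[X[0]+(c*a-s*b)/1e3,X[1]+(s*a+c*b)/1e3,X[2]+h/1e3]))
    h=cv2.convexHull(np.array(pts,np.float32)); m=cv2.moments(h); return np.array([m["m10"],m["m01"]])/m["m00"]
obs={"top":bluecent(P["top"],(362,260,390,282)),"scene":bluecent(P["scene"],(242,184,266,205))}
for n in obs: print(n,obs[n][0])
for yd in(-11.5,):
    f=lambda x:np.concatenate([model(P[n],[x[0],x[1],.054],np.radians(yd))-obs[n][0] for n in obs])
    r=least_squares(f,[.5,-.29],diff_step=1e-3); print("stud both",r.x,r.fun)
    for n in obs:
        r=least_squares(lambda x:model(P[n],[x[0],x[1],.054],np.radians(yd))-obs[n][0],[.5,-.29],diff_step=1e-3); print(n,r.x)
# yaw of wings in rectified top view
def rect(p,z,x0,x1,y0,y1,s=4): # s px/mm ; rows = -x, cols = -y
    W=int((y1-y0)*s);H=int((x1-x0)*s)
    src=np.float32([proj(p,[x/1e3,y/1e3,z]) for x,y in((x1,y1),(x1,y0),(x0,y0),(x0,y1))]); dst=np.float32([[0,0],[W,0],[W,H],[0,H]])
    return cv2.warpPerspective(p["pixels"],cv2.getPerspectiveTransform(src,dst),(W,H),flags=cv2.INTER_CUBIC)
def mm(rc,x1,y1,s=4): (u,v),wh,a=rc; return (x1-v/s,y1-u/s),np.array(wh)/s,a
def big(m): return max(cv2.findContours(m.astype(np.uint8),0,1)[0],key=cv2.contourArea)
for n,p in P.items():
    b=rect(p,.066,460,530,-330,-170); d=b.astype(int)
    print(n,"blue top",mm(cv2.minAreaRect(big((d[...,2]-d[...,0]>50))),530,-170), "black",mm(cv2.minAreaRect(big(d.max(2)<50)),530,-170))
    b=rect(p,.105,490,620,60,180); d=b.astype(int); g=cv2.GaussianBlur(b,(9,9),0).astype(int)
    white=g.min(2)>178; 
    c=big(~white); print(n,"plate",mm(cv2.minAreaRect(c),620,180), cv2.contourArea(c)/16)
    cv2.imwrite(f"pics/pl_{n}.png",b[:,:,::-1])
E
python3 c.py; cd pics; python3 -c "
import cv2,numpy as np
cv2.imwrite('c2.png',cv2.resize(np.hstack([cv2.imread('pl_top.png'),cv2.imread('pl_scene.png')]),(800,433)))"
```

```text
top [374.6771 269.9624]
scene [252.8805 192.4793]
stud both [ 0.4966 -0.2961] [-0.0459  0.812   0.3149  1.0161]
top [ 0.4985 -0.2962]
scene [ 0.4933 -0.2958]
top blue top ((498.6507091522217, -294.2809143066406), array([34.5875, 12.1132]), 11.592175483703613) black ((513.5945053100586, -221.04576873779297), array([35.4587, 11.2583]), 11.056412696838379)
top plate ((556.9062194824219, 125.04851913452148), array([ 63.263, 101.418]), 13.324530601501465) 6137.46875
scene blue top ((506.7259635925293, -298.1201934814453), array([32.7024, 28.1427]), 11.30993366241455) black ((521.0556907653809, -226.08695220947266), array([30.517 , 23.9297]), 10.660347938537598)
scene plate ((556.8951797485352, 123.08824920654297), array([ 65.5801, 105.6955]), 12.87500286102295) 6635.0625
```

View pics/c2.png

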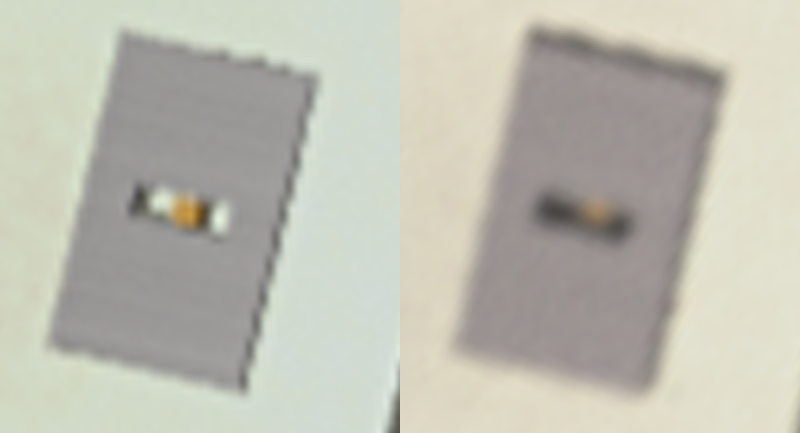

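The plate and slot show clearly. In the rectified view the slot centre is at about (181,211) from the top camera and (185,214) from the scene camera. That puts the slot near world (0.557, 0.125), at module x of about -17, y -65. The stud is at about (0.497, -0.2955) with yaw -11.4°. I'll start by turning the tool towards yaw 78.6°.

Emit:
servo_tool(
  series=[
    [0,0,0,0,0,-9,1],
    [0,0,0,0,0,-9,1],
    [0,0,0,0,0,-9,1],
    [0,0,0,0,0,-9,1],
    [0,0,0,0,0,-9,1],
    [0,0,0,0,0,-9.2,1],
    [0.04,0.03,0,0,0,0,1],
    [0.04,0.03,0,0,0,0,1],
  ],
)

```text
time: 2.6
tcp_pos: [0.3125, -0.4568, 0.2312]
eef_rot: [180.0, 0.0, 78.5]
ft_force: [0.3, -0.6, 0.6]
finger_gap: 0.999
```

Emit:
servo_tool(
  series=[
    [0.04,0.03,0,0,0,0,1],
    [0.04,0.03,0,0,0,0,1],
    [0.04,0.03,0,0,0,0,1],
    [0.04,0.03,0,0,0,0,1],
    [0.035,0.029,0,0,0,0,1],
    [0,0,0.04,0,0,0,1],
    [0,0,0.04,0,0,0,1],
    [0,0,0,0,0,0,1],
  ],
)

```text
time: 3.6
tcp_pos: [0.4948, -0.2936, 0.1482]
eef_rot: [-179.6, -0.2, 78.6]
ft_force: [0.1, 0.1, 0.2]
finger_gap: 0.995
```

Emit:
servo_tool(
  series=[
    [0,0,0.03,0,0,0,1],
    [0,0,0.03,0,0,0,1],
    [0,0,0.02,0,0,0,1],
    [0,0,0.015,0,0,0,1],
    [0,0,0.01,0,0,0,1],
    [0,0,0.005,0,0,0,1],
    [0,0,0,0,0,0,1],
    [0,0,0,0,0,0,1],
  ],
)

```text
time: 4.6
tcp_pos: [0.4971, -0.2958, 0.0419]
eef_rot: [179.9, 0.0, 78.6]
ft_force: [0.3, -0.0, 0.1]
finger_gap: 1.0
```

Emit:
servo_tool(
  series=[
    [0,0,0.003,0,0,0,1],
    [0,0,0.002,0,0,0,1],
    [0,0,0,0,0,0,0],
    [0,0,0,0,0,0,-0.5],
    [0,0,0,0,0,0,-1],
    [0,0,0,0,0,0,-1],
    [0,0,0,0,0,0,-1],
    [0,0,0,0,0,0,-1],
  ],
  newtons=60,
)

```text
time: 5.6
tcp_pos: [0.4969, -0.2956, 0.0365]
eef_rot: [180.0, 0.0, 78.6]
ft_force: [-0.2, -0.0, 0.8]
finger_gap: 0.132
```

Emit:
servo_tool(
  series=[
    [0,0,-0.005,0,0,0,-1],
    [0,0,-0.01,0,0,0,-1],
    [0,0,-0.02,0,0,0,-1],
    [0,0,-0.03,0,0,0,-1],
    [0,0,-0.04,0,0,0,-1],
    [0,0,-0.04,0,0,0,-1],
    [0,0,-0.015,0,0,0,-1],
    [0,0,0,0,0,0,-1],
  ],
  newtons=90,
)

```text
time: 6.6
tcp_pos: [0.4972, -0.2958, 0.1971]
eef_rot: [179.9, 0.1, 78.6]
ft_force: [-0.2, -0.3, -1.8]
finger_gap: 0.122
```

Emit:
servo_tool(
  series=[
    [0.03,-0.003,0,0,0,0,-1],
    [0.05,-0.003,0,0,0,0,-1],
    [0.06,-0.003,0,0,0,0,-1],
    [0.06,-0.003,0,0,0,0,-1],
    [0.06,-0.003,0,0,0,0,-1],
    [0.06,-0.003,0,0,0,0,-1],
    [0.05,-0.003,0,0,0,0,-1],
    [0.03,-0.003,0,0,0,0,-1],
  ],
)

```text
time: 7.6
tcp_pos: [0.551, 0.1039, 0.1937]
eef_rot: [-179.8, 0.0, 78.7]
ft_force: [-0.5, -0.6, 0.6]
finger_gap: 0.124
```

Emit:
servo_tool(
  series=[
    [0.0242,-0.0007,0,0,0,0,-1],
    [0,0,0,0,0,1.95,-1],
    [0,0,0.02,0,0,0,-1],
    [0,0,0.02,0,0,0,-1],
    [0,0,0.012,0,0,0,-1],
    [0,0,0,0,0,0,-1],
    [0,0,0,0,0,0,-1],
    [0,0,0,0,0,0,-1],
  ],
)

```text
time: 8.6
tcp_pos: [0.557, 0.1252, 0.1451]
eef_rot: [179.9, -0.0, 76.6]
ft_force: [0.1, 0.4, -0.3]
finger_gap: 0.126
```

```bash
cat > d.py <<'E'
from h import *
p=read_camera("scene");save(p,"d_s.png",(370,90,490,190),5)
q=read_camera("top");save(q,"d_t.png",(150,200,230,270),5)
s=ctrl.get_state();print(s["tcp_pos"],s["eef_rot"],s["ft_force"])
E
python3 d.py
```

```text
[0.55688579 0.1252539  0.14497433] [ 1.79924849e+02 -1.66794931e-02  7.66424624e+01] [-0.62115963  0.88848639 -0.29745237]
```

View pics/d_s.png

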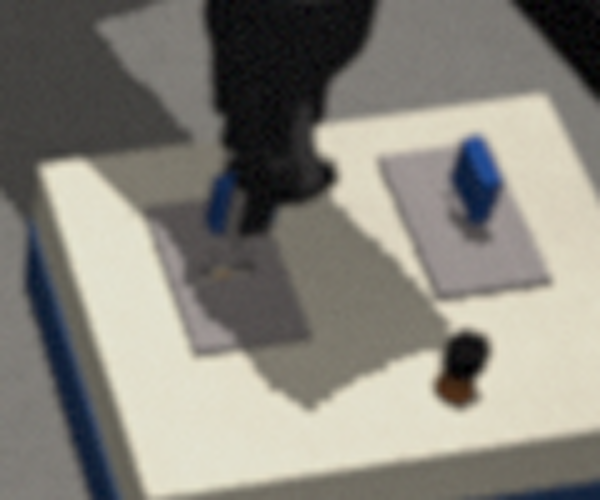

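```bash
python3 - <<'E'
from h import *
import cv2
p=read_camera("scene");q=read_camera("top")
yaw=np.radians(-13.35);ex=np.array([np.cos(yaw),np.sin(yaw),0]);ey=np.array([-np.sin(yaw),np.cos(yaw),0]);ez=np.array([0,0,1.])
T=np.array([.5569,.1253,.145]);
im=cv2.resize(p["pixels"][:,:,::-1][105:165,385:455],None,fx=10,fy=10,interpolation=cv2.INTER_CUBIC)
im=np.clip(im.astype(float)*1.6,0,255).astype(np.uint8)
D=lambda X:tuple(int(round(v)) for v in ((proj(p,X)[0]-385+.5)*10,(proj(p,X)[1]-105+.5)*10))
def box(c,a,b,z0,z1,col):
    for h in(z0,z1):
        cv2.polylines(im,[np.array([D(c+ex*i*a+ey*j*b+ez*h) for i,j in((-1,-1),(1,-1),(1,1),(-1,1))])],True,col,1)
G=T+ez*.019
box(G,.006,.017,-.02,.012,(0,255,0)); box(G,.003,.012,-.041,-.036,(0,0,255))
sl=np.array([.5567,.1255,.105]);box(sl,.00475,.0145,0,0,(255,255,0))
cv2.imwrite("pics/e.png",im)
E
```

```text
(no output)
```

View pics/e.png

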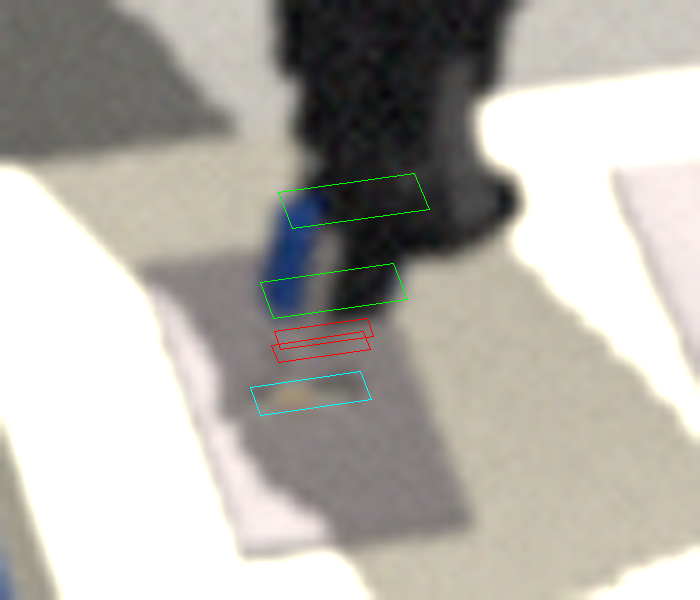

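Emit:
servo_tool(
  series=[
    [0,0,0.008,0,0,0,-1],
    [0,0,0.005,0,0,0,-1],
    [0,0,0.001,0,0,0,-1],
    [0,0,0.001,0,0,0,-1],
    [0,0,0.001,0,0,0,-1],
    [0,0,0.001,0,0,0,-1],
    [0,0,0,0,0,0,-1],
    [0,0,0,0,0,0,-1],
  ],
)

```text
time: 9.8
tcp_pos: [0.5567, 0.1253, 0.1282]
eef_rot: [179.9, -0.0, 76.6]
ft_force: [-1.7, 0.1, 5.2]
finger_gap: 0.123
```

Emit:
servo_tool(
  series=[
    [0,-0.0005,0,0,0,0,-1],
    [0,-0.0005,0,0,0,0,-1],
    [0,-0.0005,0,0,0,0,-1],
    [0,-0.0005,0,0,0,0,-1],
    [0,0,0,0,0,0,-1],
    [0,0,0,0,0,0,-1],
    [0,0,0,0,0,0,-1],
    [0,0,0,0,0,0,-1],
  ],
)

```text
time: 10.8
tcp_pos: [0.5545, 0.1257, 0.1273]
eef_rot: [180.0, 0.0, 76.6]
ft_force: [0.2, 0.6, -0.4]
finger_gap: 0.122
```

Emit:
servo_tool(
  series=[
    [0,0,0.001,0,0,0,-1],
    [0,0,0.001,0,0,0,-1],
    [0,0,0.001,0,0,0,-1],
    [0,0,0,0,0,0,-1],
    [0,0,0,0,0,0,-1],
    [0,0,0,0,0,0,-1],
    [0,0,0,0,0,0,-1],
    [0,0,0,0,0,0,-1],
  ],
)

```text
time: 11.8
tcp_pos: [0.5545, 0.1257, 0.1243]
eef_rot: [180.0, 0.0, 76.6]
ft_force: [1.2, -0.3, -0.8]
finger_gap: 0.127
```

Emit:
servo_tool(
  series=[
    [0,0,0.002,0,0,0,-1],
    [0,0,0.002,0,0,0,-1],
    [0,0,0.001,0,0,0,-1],
    [0,0,0.001,0,0,0,-1],
    [0,0,0.001,0,0,0,-1],
    [0,0,0.001,0,0,0,-1],
    [0,0,0,0,0,0,-1],
    [0,0,0,0,0,0,-1],
  ],
)

```text
time: 12.8
tcp_pos: [0.5546, 0.1257, 0.1169]
eef_rot: [180.0, -0.0, 76.6]
ft_force: [-2.2, 0.0, 6.0]
finger_gap: 0.124
```

Emit:
servo_tool(
  series=[
    [0,0,0.001,0,0,0,-1],
    [0,0,0.001,0,0,0,-1],
    [0,0,0.001,0,0,0,-1],
    [0,0,0.001,0,0,0,-1],
    [0,0,0,0,0,0,-1],
    [0,0,0,0,0,0,-1],
    [0,0,0,0,0,0,-1],
    [0,0,0,0,0,0,-1],
  ],
  newtons=110,
)

```text
time: 13.8
tcp_pos: [0.5547, 0.1257, 0.1138]
eef_rot: [179.9, -0.0, 76.7]
ft_force: [-2.8, 0.4, 11.3]
finger_gap: 0.12
```

Emit:
servo_tool(
  series=[
    [0,0,0.0005,0,0,0,-1],
    [0,0,0.0005,0,0,0,-1],
    [0,0,0.0005,0,0,0,-1],
    [0,0,0,0,0,0,-1],
    [0,0,0,0,0,0,-1],
    [0,0,0,0,0,0,-1],
    [0,0,0,0,0,0,-1],
    [0,0,0,0,0,0,-1],
  ],
)

```text
time: 14.8
tcp_pos: [0.5547, 0.1258, 0.1126]
eef_rot: [179.9, -0.0, 76.7]
ft_force: [-4.0, 0.2, 13.5]
finger_gap: 0.122
```

Emit:
servo_tool(
  series=[
    [0,-0.0004,0,0,0,0,-1],
    [0,-0.0004,0,0,0,0,-1],
    [0,0,0,0,0,0,-1],
    [0,0,0,0,0,-4,-1],
    [0,0,0,0,0,-4,-1],
    [0,0,0,0,0,-4,-1],
    [0,0,0,0,0,0,-1],
    [0,0,0,0,0,0,-1],
  ],
)

```text
time: 15.8
tcp_pos: [0.5552, 0.126, 0.113]
eef_rot: [179.8, -0.0, 88.6]
ft_force: [-2.2, 0.5, 13.0]
finger_gap: 0.12
```

```bash
python3 -c "
from h import *
s=ctrl.get_state();print(s['tcp_pos'],s['eef_rot'],s['ft_force'],s['moment'])"
```

```text
[0.55523311 0.12598814 0.11299568] [ 1.79756932e+02 -1.40787961e-02  8.86475917e+01] [-2.20714645  0.45460656 12.9866339 ] [-0.04811982  0.42608276 -0.0115905 ]
```

Emit:
servo_tool(
  series=[
    [0,0,0,0,0,-6,-1],
    [0,0,0,0,0,-6,-1],
    [0,0,0,0,0,-6,-1],
    [0,0,0,0,0,-6,-1],
    [0,0,0,0,0,-6,-1],
    [0,0,0,0,0,-6,-1],
    [0,0,0,0,0,0,-1],
    [0,0,0,0,0,0,-1],
  ],
)

```text
time: 16.8
tcp_pos: [0.5548, 0.1259, 0.1129]
eef_rot: [179.8, 0.1, 124.6]
ft_force: [-2.0, -0.2, 13.3]
finger_gap: 0.121
```

```bash
python3 -c "
from h import *
s=ctrl.get_state();print(s['tcp_pos'],s['eef_rot'],s['ft_force'],s['moment'],s['finger_gap'])"
```

```text
[0.55478113 0.12591486 0.1128877 ] [1.79842331e+02 1.10680652e-01 1.24645894e+02] [-1.96376334 -0.23652708 13.32633002] [-0.11988475  0.64033029 -0.03761794] 0.12065731661359692
```

Turning freely. Yaw goal is 166.65°, so 42° remain.

Emit:
servo_tool(
  series=[
    [0,0,0,0,0,-6,-1],
    [0,0,0,0,0,-6,-1],
    [0,0,0,0,0,-6,-1],
    [0,0,0,0,0,-6,-1],
    [0,0,0,0,0,-6,-1],
    [0,0,0,0,0,-6,-1],
    [0,0,0,0,0,-6,-1],
    [0,0,0,0,0,0,-1],
  ],
)

```text
time: 17.8
tcp_pos: [0.5545, 0.1258, 0.1128]
eef_rot: [180.0, 0.2, 166.7]
ft_force: [-3.4, -0.9, 12.8]
finger_gap: 0.118
```

```bash
python3 -c "
from h import *
s=ctrl.get_state();print(s['tcp_pos'],s['eef_rot'],s['ft_force'],s['moment'],s['finger_gap'])"
```

```text
[0.55452871 0.12581977 0.1127787 ] [1.79974555e+02 1.61777250e-01 1.66690151e+02] [-3.38821639 -0.88128261 12.83158682] [-0.17447861  0.6929895   0.01544934] 0.11816573148377683
```

Emit:
servo_tool(
  series=[
    [0,0,-0.0005,0,0,0,-1],
    [0,0,-0.001,0,0,0,-1],
    [0,0,-0.001,0,0,0,-1],
    [0,0,-0.001,0,0,0,-1],
    [0,0,-0.001,0,0,0,-1],
    [0,0,0,0,0,0,-1],
    [0,0,0,0,0,0,-1],
    [0,0,0,0,0,0,-1],
  ],
)

```text
time: 18.8
tcp_pos: [0.5544, 0.1258, 0.1164]
eef_rot: [180.0, 0.1, 166.6]
ft_force: [-1.7, -0.9, 8.1]
finger_gap: 0.118
```

Emit:
servo_tool(
  series=[
    [0,0,-0.0005,0,0,0,-1],
    [0,0,-0.0005,0,0,0,-1],
    [0,0,-0.0005,0,0,0,-1],
    [0,0,0,0,0,0,-1],
    [0,0,0,0,0,0,-1],
    [0,0,0,0,0,0,-1],
    [0,0,0,0,0,0,-1],
    [0,0,0,0,0,0,-1],
  ],
)

```text
time: 19.8
tcp_pos: [0.5544, 0.1258, 0.1174]
eef_rot: [180.0, 0.1, 166.6]
ft_force: [-0.3, -0.1, 5.3]
finger_gap: 0.12
```

Emit:
servo_tool(
  series=[
    [0,0,-0.0005,0,0,0,-1],
    [0,0,-0.0005,0,0,0,-1],
    [0,0,0,0,0,0,-1],
    [0,0,0,0,0,0,-1],
    [0,0,0,0,0,0,-1],
    [0,0,0,0,0,0,-1],
    [0,0,0,0,0,0,-1],
    [0,0,0,0,0,0,-1],
  ],
)

```text
time: 20.8
tcp_pos: [0.5543, 0.1259, 0.118]
eef_rot: [180.0, 0.1, 166.6]
ft_force: [1.5, -0.7, 5.7]
finger_gap: 0.12
```

Emit:
servo_tool(
  series=[
    [0,0,-0.0005,0,0,0,-1],
    [0,0,-0.0005,0,0,0,-1],
    [0,0,0,0,0,0,-1],
    [0,0,0,0,0,0,-1],
    [0,0,0,0,0,0,-1],
    [0,0,0,0,0,0,-1],
    [0,0,0,0,0,0,-1],
    [0,0,0,0,0,0,-1],
  ],
)

```text
time: 21.8
tcp_pos: [0.5539, 0.1259, 0.1187]
eef_rot: [180.0, 0.0, 166.6]
ft_force: [5.3, -0.9, -0.3]
finger_gap: 0.12
```

Emit:
servo_tool(
  series=[
    [0,0,0,0,0,0,-0.7],
    [0,0,0,0,0,0,-0.5],
    [0,0,0,0,0,0,-0.2],
    [0,0,0,0,0,0,0.1],
    [0,0,0,0,0,0,0.1],
    [0,0,0,0,0,0,0.1],
    [0,0,0,0,0,0,0.1],
    [0,0,0,0,0,0,0.1],
  ],
  newtons=20,
)

```text
time: 22.8
tcp_pos: [0.5537, 0.1259, 0.1188]
eef_rot: [-180.0, 0.0, 166.6]
ft_force: [-0.9, 0.7, -1.4]
finger_gap: 0.549
```

Emit:
servo_tool(
  series=[
    [0,0,-0.005,0,0,0,0.1],
    [0,0,-0.015,0,0,0,0.1],
    [0,0,-0.03,0,0,0,0.1],
    [0,0,-0.04,0,0,0,0.1],
    [-0.0,-0.04,-0.04,0,0,0,0.1],
    [0.0,0,-0.02,0,0,0,0.1],
    [0.05,0,0,0,0,0,0.1],
    [0.05,0,0,0,0,0,0.1],
  ],
)

```text
time: 23.8
tcp_pos: [0.4467, 0.11, 0.2701]
eef_rot: [180.0, 0.1, 166.6]
ft_force: [-0.6, 0.2, 0.8]
finger_gap: 0.549
```

Emit:
servo_tool(
  series=[
    [0.05,0,0,0,0,0,0.1],
    [0.04,0,0,0,0,0,0.1],
    [0,0,0,0,0,0,0.1],
    [0,0,0,0,0,0,0.1],
    [0,0,0,0,0,0,0.1],
    [0,0,0,0,0,0,0.1],
    [0,0,0,0,0,0,0.1],
    [0,0,0,0,0,0,0.1],
  ],
)

```text
time: 24.8
tcp_pos: [0.3597, 0.1308, 0.2686]
eef_rot: [-180.0, -0.0, 166.6]
ft_force: [0.4, 0.7, 0.1]
finger_gap: 0.553
```

```bash
python3 - <<'E'
from h import *
p=read_camera("scene");q=read_camera("top")
a=cv2.resize(p["pixels"][100:200,360:490],None,fx=3,fy=3,interpolation=2);b=cv2.resize(q["pixels"][185:285,110:240],None,fx=3,fy=3,interpolation=2)
cv2.imwrite("pics/f.png",np.hstack([a,b])[:,:,::-1])
yaw=np.radians(-13.35);ex=np.array([np.cos(yaw),np.sin(yaw),0])
s=ctrl.get_state();print(s["tcp_pos"],s["ft_force"],s["time"])
E
```

```text
[0.35965043 0.13082165 0.26865518] [ 0.62271227  0.41749663 -0.22514064] 24.9
```

View pics/f.png

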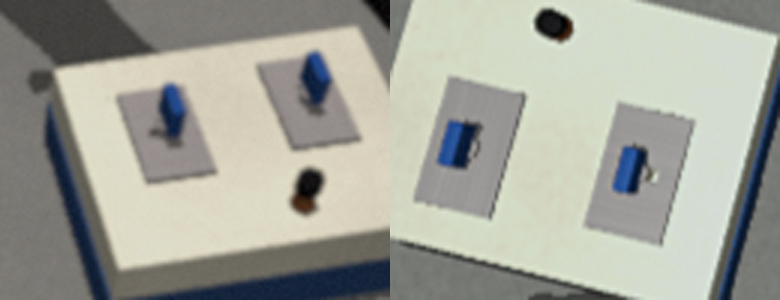

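The wing of the fitted stud, scene crop (173,110) and top crop (630,168), stands crosswise and parallel to the locked one at the same height. The vial is undisturbed and the gripper is clear, so I'm handing in.

```bash
python3 -c "
from h import *
print(ctrl.hand_in())"
```

```text
the job is handed in; nothing more can be done
None
```

The blue-headed stud is in the receptacle, turned a quarter turn and sitting in its catch. I handed the job in at about 25 s of the 72 s allowed; the hand-in gives no verdict.

- **Finding the slot:** the first touch landed on the plate at about 5 N. Sliding 2 mm towards the robot let the foot drop into the slot.
- **Press and turn:** the reported press force peaked at about 13.5 N, at roughly 15 mm depth, and sideways force stayed under about 5.5 N. I read force only at the end of each one-second move. The stud then turned 90° with almost no resisting moment.
- **Catch:** as I let it rise, the push on the gripper fell from about 5.7 N to about 0. By my estimate the foot was then 9.8 mm below the plate top, against 10 mm when caught. I let go there and backed the arm away.
- **Last picture:** the wing lies crosswise, parallel to the locked one and looking the same height. The vial on the module looks undisturbed. I did not re-photograph the rack and the black look-alike afterwards.
- **Disagreements:** the two cameras differed by 2 to 5 mm on positions. My picture estimate put the slot about 1 mm past the end of its travel, which fits the 2 mm correction found by feel.

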